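Lean the washed ceramic tile on the drying rack

TASK

Two washed ceramic tiles stand upright in a slotted wooden stand. Lift the taller one out of its slot and lean it on the drying rack: set its lower edge on the rubber strip before you let go, leave it leaning back against the steel rail at about 20 degrees from upright, and it must stay there without sliding. Leave the shorter tile, the white bottle and the pressure gauge alone.

Things in the scene. Friction and masses are not known exactly. Their poses are not given: they have to be found in the camera images.
- tall_tile_mid (a point): Centre of the taller tile: flat white ceramic plate 8 mm thick (its x), 80 mm wide (y), 150 mm tall (z, up), about 0.22 kg, both faces alike. It starts upright in one of the two slots of a wooden stand (which one varies), its lower edge on the slot floor 75 mm below this point. The slot covers its lowest 24 mm. Lifting it straight up frees it.
- tall_tile_foot (a point): Middle of the taller tile's lower edge face (underside), 75 mm below its centre along its z; same axes as the tile. A rounded mantle about 0.13 m tall stands between the stand and the rack, and a tall retort stand with a clamp behind it (from x = 0.6 m on): carry the tile over in front of the retort stand, at x below about 0.45 m.
- short_tile_mid (a point): Centre of the shorter tile (bystander): same white plate, 8 x 80 x 95 mm, upright in the other slot, 75 mm from the taller one measured along the tiles' x. The stand is pale wood, 140 mm (along tile x) x 110 x 48 mm, and fixed; its slots are 11 mm wide, slot floor 24 mm above the desk.
- strip (a point): Centre of the top of the black rubber strip on the rack's base, 18 mm above the desk; the strip is 30 mm (x) by 150 mm (y). Rack axes: x points level from the strip towards the rail, y along strip and rail. The rack is fixed: a wooden base 130 x 200 x 15 mm that reaches 45 mm before and 85 mm behind this point.
- rail (a point): Middle of the axis of the level steel rail, a 10 mm thick rod along rack y on two posts (170 mm apart, centre to centre); it lies 39 mm behind the strip centre (rack +x) and 83 mm above the strip's top. A tile with its lower edge at the middle of the strip that leans back on the rail stands 20 degrees from upright; the rail then meets its back face 90 mm from its lower edge.
- white_bottle: White plastic bottle with an orange cap, 71 mm across, 161 mm tall, standing (bystander); origin under its centre.
- pressure_gauge: Round white pressure gauge with a brass stem, 64 x 90 x 28 mm, lying on the desk (bystander); origin under its centre.

How it is judged:
On the way, in this order (a step that is already met when the one before it is completed fails the run):
1. the taller tile is lifted clear of the stand (height (world z) of tall_tile_foot above 0.058 m and contact force between the fingers and tall_tile above 0.5 N), for 0.1 s.
2. the gripper, still holding it, has brought the tile's lower edge onto the rubber strip (not dropped from above) (z of tall_tile_foot in the frame of strip below 0.012 m and x of tall_tile_foot in the frame of strip between -0.02 and 0.02 m and contact force between the fingers and tall_tile above 0.5 N), for 0.1 s.
At the end, for the whole second after the job is handed in: The taller tile stands with the middle of its lower edge on the rubber strip (within 16 mm of the strip's centre line, within 40 mm of its middle lengthwise), leans back against the rail 10 to 30 degrees from upright, and is at rest, let go (x of tall_tile_foot in the frame of strip between -0.016 and 0.016 m and y of tall_tile_foot in the frame of strip between -0.04 and 0.04 m and z of tall_tile_foot in the frame of strip below 0.012 m and angle between tall_tile_mid's own z axis and vertical between 0.17 and 0.53 rad and z of tall_tile_mid in the frame of strip above 0.05 m and x of tall_tile_mid in the frame of strip above 0.005 m and linear speed of tall_tile below 0.01 m/s and angular speed of tall_tile below 0.1 rad/s); the robot touches nothing.
It fails at once if the shorter tile is moved more than 15 mm (distance of short_tile_mid from where it was at the start of the episode above 0.015 m).
It fails at once if a bystander is moved more than 20 mm (distance of any of white_bottle, pressure_gauge from where it was at the start of the episode above 0.02 m).
It also fails if it takes over 35 s, if anything falls off the work surface, if the arm or the gripper's body presses on something with over 40 N, if the wrist force passes 120 N, or if a joint passes its speed limit or range.

ROBOT

A 7-joint arm with a two-finger parallel gripper is mounted at the origin on a cart in front of the work surface, level with it; the furniture and walls round the work are solid. World frame = base frame: x ahead of the robot, y to its left, z up, the work surface at z = 0. Lengths are in m, angles in rad, forces in N, time in s.
With the tool pointing down it reaches from about 0.35 to 0.9 m from the base axis. Payload 19.9 kg.
Tool frame: the origin (TCP) lies on the centre line of the jaws, within the pads' length; the fingertips stand 8 mm ahead of it and the grasp point (between the pads) lies 11 mm behind it; z points along the fingers, y is the line along which they close (so a half turn about z gives the same grasp; the last joint's range is limited). The gripper opens to 94 mm and grips with 3 to 60 N. Pads are 16 mm wide; open, the fingers measure 119 mm over their backs; the gripper's body (75 mm by 177 mm) begins 78 mm behind the grasp point.
Start: joints at [1.062, 0.417, -0.01, 1.614, 0.005, 1.111, -0.053], TCP at [0.281, -0.558, 0.213] pointing down, gripper open.
Joint ranges: [-2.81, 2.81], [-0.39, 2.02], [-1.27, 1.25], [0.06, 2.57], [-1.19, 4.33], [0.19, 2], [-2.82, 2.82]. Speed limits (rad/s): [1.89, 1.89, 2.39, 2.39, 3.01, 3.01, 3.01].

INTERFACE

Orientations are given as a unit quaternion [x, y, z, w].
In Python, from rig import arm gives the robot as it stands. The module is installed in compiled form; this text tells all that it offers.
- The arm moves only by the shell command python3 -m inch 'ROWS'. ROWS is JSON, a list of rows, each a list of 7 numbers: the shift along the world's x, y, z in m, then the turn, a rotation vector about the world's x, y, z in degrees, then the opening, from -1 (shut) to 1 (fully open). A call has 1 to 20 rows; each row is the pose to reach, as a shift and turn from the pose commanded when the call began; what a row does not reach only later rows make up. A row lasts 1/12 s, in which the tool goes at most 41.7 mm and 7.16 degrees, less where a joint would pass 70% of its speed; a pose out of reach is approached as far as the arm can. A call with a gripper value outside its range is refused whole. The fingers move at their own pace and stop on an object; the grip force is fixed at half the most. Time passes only in rows, so rows that repeat a pose let the fingers close. It gives the time, the measured TCP pose, the force, the opening and the grip force at its end, in the units of the state.
- arm.state(): the state, without advancing time (a new reading comes with each control period).
- arm.read_camera(name): name is "scene" or "side" or "wrist"; returns the picture (420x560x3 uint8, red, green, blue); there is no depth.
- arm.camera_info(name): a dict with "fx", "fy", "cx", "cy" (pixels), "xyz" and "orientation" of the camera in the world. Camera axes: x right, y down, z forward; pixel columns grow to the right and rows downward; lengths in m; the calibration is good to about 2 mm. A picture is of the moment at which its call begins: read the wrist's pose just before it. camera_info takes no time and is no camera call; for the wrist camera it gives the pose at the moment of the call.
- arm.finish_job(): hands the job in; it is judged then, once.
The state is a dict: "time_s": time; "qpos": joint angles; "joint_velocities": joint speeds; "tau": joint torques, N m; "tool_pos": TCP position; "tool_rot": TCP orientation; "force": force on the tool from outside, world axes, zero at the start; "torque": the same for the moment, N m; "grip_width": finger opening in m; "grasp_force": force on a finger pad.
Only numpy, scipy, OpenCV 4.12 (cv2) and the standard library are available. Lean on these libraries where they do the work, as an engineer would, in place of code of your own. Each camera call takes 0.05 s, during which the arm holds its last target. There are 200 camera calls.

## Working session

There is one attempt and no reset: what is moved stays moved. The work goes in short steps, Python scripts to look and compute and a shell command to move; the robot and the scene stay as the last step left them, time stands still between calls to the robot, and variables do not carry over. Pictures are saved under pics/ and viewed, at most 10 in all, crops included, and the job is handed in when it is done.

```bash
mkdir -p pics; python3 - <<'E'
from rig import arm
import cv2, json
for n in ("scene","side"):
    im=arm.read_camera(n); cv2.imwrite(f"pics/{n}0.png",im[:,:,::-1]); print(n,arm.camera_info(n))
s=arm.state(); print(s)
E
```

```text
scene {'fx': 396.71484504644934, 'fy': 396.71484504644934, 'cx': 291.41562395261286, 'cy': 198.73209204786022, 'xyz': array([-0.36249043,  0.52278842,  0.77729555]), 'orientation': array([-0.36682853,  0.80288181, -0.42180359,  0.20712161])}
side {'fx': 479.91388971076844, 'fy': 479.91388971076844, 'cx': 279.8164893947478, 'cy': 206.69919108659624, 'xyz': array([0.43924113, 1.07988678, 0.70330677]), 'orientation': array([ 0.00356509,  0.85297312, -0.52194197,  0.0008549 ])}
{'time_s': 0.1, 'qpos': array([ 1.06251305,  0.41790972, -0.01031307,  1.61406685,  0.0046907 ,
        1.11074722, -0.05297849]), 'joint_velocities': array([-0.00080394, -0.00145133,  0.00077957, -0.00153375, -0.00180136,
       -0.0026684 , -0.00070253]), 'tau': array([ 3.12815573e-03, -8.52585340e+01,  6.40155729e-01, -4.26696146e+01,
       -4.89519909e-02,  1.62740482e-02, -7.24384631e-05]), 'tool_pos': array([ 0.28111285, -0.55784911,  0.21291046]), 'tool_rot': array([ 9.72883455e-01,  2.31295214e-01, -1.63652058e-04, -5.28838925e-04]), 'force': array([ 0.64739899, -0.29956124,  0.03425813]), 'torque': array([-0.05015017, -0.03040549, -0.03302716]), 'grasp_force': 0.0, 'grip_width': 0.09388793068586139}
```

View pics/scene0.png

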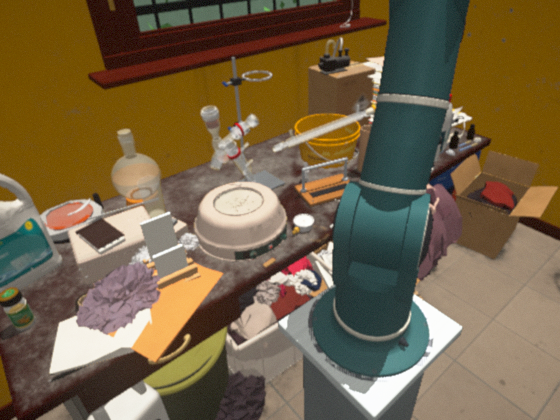

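View pics/side0.png

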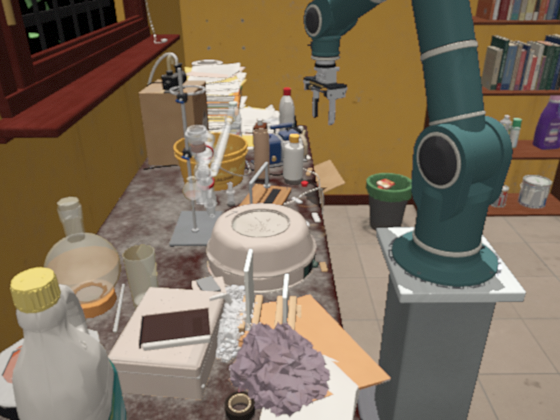

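The scene view shows the stand with the tall tile at about (160,240) and the rack at about (325,185). The side view shows the tiles edge-on at (248,285) and (285,295), with the rack at about (265,190), partly hidden. I'll zoom in on both.

```bash
python3 - <<'E'
import cv2, numpy as np
a=cv2.imread("pics/scene0.png"); b=cv2.imread("pics/side0.png")
r=lambda im,x,y,w,h,k: cv2.resize(im[y:y+h,x:x+w],None,fx=k,fy=k,interpolation=cv2.INTER_CUBIC)
top=np.hstack([r(a,130,200,100,100,4),r(a,280,140,100,75,4)[:400].copy() if 0 else cv2.copyMakeBorder(r(a,280,140,100,75,4),0,100,0,0,cv2.BORDER_CONSTANT)])
cv2.imwrite("pics/c1.png",top)
c2=np.hstack([r(b,220,245,100,100,4),cv2.copyMakeBorder(r(b,220,150,100,80,4),0,80,0,0,cv2.BORDER_CONSTANT)])
cv2.imwrite("pics/c2.png",c2)
E
```

```text
(no output)
```

View pics/c1.png

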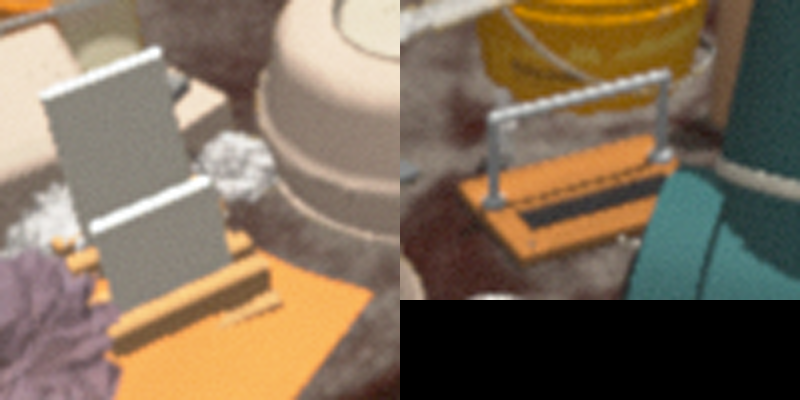

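View pics/c2.png

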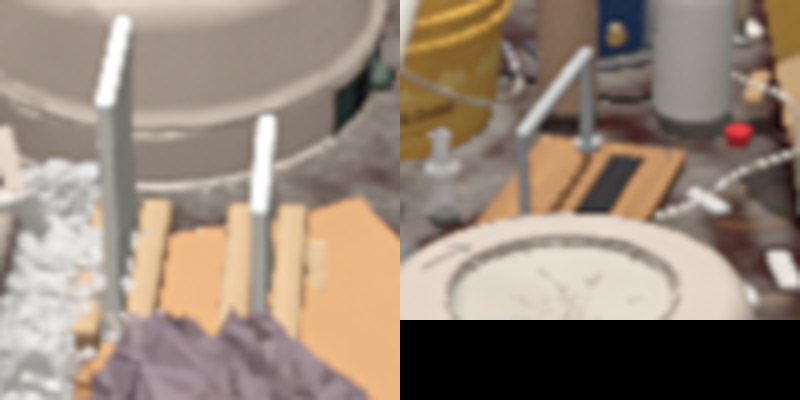

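The tall tile's top edge is a bright strip, at about (140–170, 212–224) in the scene view and (246–252, 249–270) in the side view. The rail runs from (303,169) to (347,158) in the scene view, and the strip lies just in front of it. Next I'll mask the bright top faces and cast rays.

```bash
cat > h.py <<'E'
import numpy as np, cv2
from scipy.spatial.transform import Rotation as R
from rig import arm
def ray(n,p,info=None):
    c=info or arm.camera_info(n); d=R.from_quat(c["orientation"]).apply([(p[0]-c["cx"])/c["fx"],(p[1]-c["cy"])/c["fy"],1])
    return np.array(c["xyz"]),d
def onz(n,p,z,info=None):
    o,d=ray(n,p,info); return o+d*(z-o[2])/d[2]
def two(p,q,n="scene",m="side"):
    (o,d),(u,e)=ray(n,p),ray(m,q); t=np.linalg.lstsq(np.c_[d,-e],u-o,rcond=None)[0]
    a,b=o+d*t[0],u+e*t[1]; return (a+b)/2,np.linalg.norm(a-b)
E
python3 - <<'E'
from h import *
np.set_printoptions(precision=4,suppress=True)
ims={n:cv2.imread(f"pics/{n}0.png") for n in("scene","side")}
def top(n,x,y,w,h,z,t=205):
    m=(ims[n][y:y+h,x:x+w].min(2)>t).astype(np.uint8)
    k,l,s,c=cv2.connectedComponentsWithStats(m); i=1+s[1:,4].argmax()
    ys,xs=np.where(l==i); P=np.array([onz(n,(a+x,b+y),z) for a,b in zip(xs,ys)])[:,:2].astype(np.float32)
    r=cv2.minAreaRect(P); bx=cv2.boxPoints(r); print(n,"top",s[i],"ctr",np.array(r[0]),P.mean(0),"size",r[1],r[2]); 
    v=P-P.mean(0); u=np.linalg.svd(v)[2][0] if len(v)>2 else 0; print("   long dir deg",np.degrees(np.arctan2(u[1],u[0])))
top("scene",138,205,36,22,.174); top("side",240,245,16,28,.174)
top("scene",150,242,36,20,.119); top("side",280,270,12,32,.119)
f=lambda ox,oy,cx,cy:(ox+(cx+.5)/4-.5,oy+(cy+.5)/4-.5)
A=f(280,140,92,117);B=f(280,140,267,75);C=f(220,150,122,132);D=f(220,150,188,52)
print("railends scene",onz("scene",A,.101),onz("scene",B,.101))
print("rail side",onz("side",C,.101),onz("side",D,.101))
print("strip scene farL,nearL",onz("scene",f(280,140,118,213),.018),onz("scene",f(280,140,136,228),.018))
print("strip side",onz("side",f(220,150,212,157),.018),onz("side",f(220,150,245,157),.018))
print("base scene corners L far, near",onz("scene",f(280,140,60,185),.015),onz("scene",f(280,140,127,252),.015))
print("base side corner near right", onz("side",f(220,150,285,150),.015), "far",onz("side",f(220,150,148,137),.015))
E
```

```text
scene top [ 0  7 32 13 87] ctr [0.5023 0.2745] [0.5016 0.277 ] size (0.08110611885786057, 0.01424766331911087) 84.4487533569336
   long dir deg 83.92819
side top [ 4  4  9 23 95] ctr [0.5013 0.2752] [0.5014 0.276 ] size (0.07945659756660461, 0.00842901412397623) 85.8194580078125
   long dir deg 85.90565
scene top [ 3  2 29 14 85] ctr [0.4265 0.2855] [0.4266 0.2864] size (0.07517600804567337, 0.01068819873034954) 85.75077056884766
   long dir deg 86.187775
side top [ 3  4  6 24 99] ctr [0.4271 0.2861] [0.4271 0.2867] size (0.0778796374797821, 0.008481299504637718) 85.90667724609375
   long dir deg 85.86048
railends scene [ 0.5295 -0.2605  0.101 ] [ 0.4805 -0.4258  0.101 ]
rail side [ 0.5263 -0.2616  0.101 ] [ 0.4789 -0.4247  0.101 ]
strip scene farL,nearL [ 0.497  -0.2613  0.018 ] [ 0.4691 -0.2568  0.018 ]
strip side [ 0.4595 -0.3937  0.018 ] [ 0.4316 -0.3932  0.018 ]
base scene corners L far, near [ 0.5698 -0.2567  0.015 ] [ 0.4506 -0.2294  0.015 ]
base side corner near right [ 0.3972 -0.4133  0.015 ] far [ 0.5155 -0.4422  0.015 ]
```

Both views agree: the tall tile's centre is at about (0.501, 0.275), and the tile sizes and 75 mm spacing check out. The rail's middle is at (0.504, -0.343), with length 0.171, and rack x points at -16.4 degrees. I'll move above the rack to check it with the wrist camera on the way.

```bash
python3 -m inch '[[0.02,0.03,0.04,0,0,7,1],[0.04,0.06,0.08,0,0,14,1],[0.055,0.09,0.11,0,0,21,1],[0.07,0.12,0.14,0,0,28,1],[0.085,0.15,0.15,0,0,35,1],[0.10,0.18,0.15,0,0,42,1],[0.10,0.20,0.15,0,0,47,1],[0.10,0.20,0.15,0,0,47,1],[0.10,0.20,0.15,0,0,47,1]]'
python3 - <<'E'
from h import *
np.set_printoptions(precision=4,suppress=True)
i=arm.camera_info("wrist"); im=arm.read_camera("wrist"); cv2.imwrite("pics/w1.png",im[:,:,::-1]); print(i)
np.savez("w1.npz",**i)
f=lambda a,b:two(a,b)
print(f((277,148),(215,172)),f((366,114),(229,116)))
E
```

```text
time_s: 0.85
tool_pos: [0.3818, -0.3568, 0.3639]
tool_rot: [0.799, 0.601, -0.0, 0.0]
force: [-0.2, -1.0, -0.2]
grip_width: 0.0943
grasp_force: 0.0
{'fx': 321.90966097899536, 'fy': 321.90966097899536, 'cx': 276.7386739320458, 'cy': 213.21158391927926, 'xyz': array([ 0.4012, -0.29  ,  0.534 ]), 'orientation': array([ 0.9829, -0.1391, -0.0166,  0.1195])}
(array([ 0.6271, -0.2284,  0.1532]), np.float64(0.0042104368099471585)) (array([ 0.62  , -0.6834,  0.1718]), np.float64(0.0294598172210095))
```

View pics/w1.png

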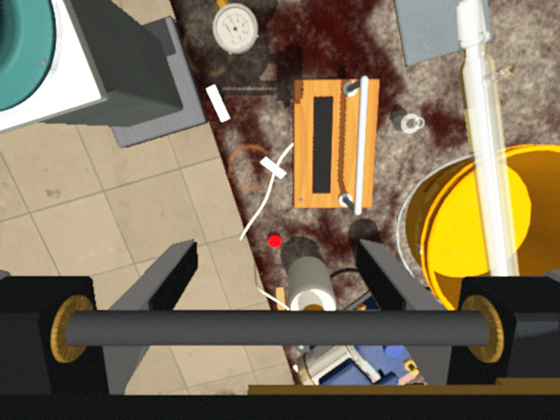

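The wrist view shows the whole rack: the black strip spans (313–333, 96–193) and the rail runs from (363,80) to (357,212). The bottle stands below it at about (312,290), and the gauge is at (236,27). The white bar at (490,150) is behind the rack. I'll measure the strip from this view.

```bash
python3 - <<'E'
from h import *
np.set_printoptions(precision=4,suppress=True)
i=dict(np.load("w1.npz")); im=cv2.imread("pics/w1.png")
def box(m,x,y,z):
    k,l,s,c=cv2.connectedComponentsWithStats(m.astype(np.uint8)); j=1+s[1:,4].argmax(); ys,xs=np.where(l==j)
    P=np.array([onz("",(a+x,b+y),z,i)[:2] for a,b in zip(xs,ys)],np.float32); r=cv2.minAreaRect(P); print(s[j],r)
box(im[85:205,300:342].max(2)<70,300,85,.018)
hsv=cv2.cvtColor(im,cv2.COLOR_BGR2HSV)[70:220,345:375]
box((hsv[...,1]<50)&(hsv[...,2]>120),345,70,.101)
E
```

```text
[  13   12   19   95 1573] ((0.4647292494773865, -0.32716289162635803), (0.14454059302806854, 0.026463983580470085), 74.64749908447266)
[  9   6  15 140 978] ((0.5021824240684509, -0.3394983112812042), (0.17979103326797485, 0.010206703096628189), 74.57410430908203)
```

```bash
python3 -m inch '[[0.01,0.04,0,0,0,2,1],[0.02,0.08,0,0,0,4,1],[0.03,0.12,0,0,0,6,1],[0.04,0.16,0,0,0,8,1],[0.05,0.20,0,0,0,10,1],[0.055,0.24,0,0,0,12,1],[0.06,0.28,0,0,0,12,1],[0.065,0.32,0,0,0,12,1],[0.07,0.36,0,0,0,12,1],[0.075,0.40,0,0,0,12,1],[0.08,0.44,0,0,0,12,1],[0.09,0.48,0,0,0,12,1],[0.10,0.52,0,0,0,12,1],[0.11,0.56,0,0,0,12,1],[0.119,0.60,0,0,0,12,1],[0.119,0.632,0,0,0,12,1],[0.119,0.632,-0.03,0,0,12,1],[0.119,0.632,-0.06,0,0,12,1],[0.119,0.632,-0.08,0,0,12,1],[0.119,0.632,-0.08,0,0,12,1]]'
```

```text
time_s: 2.57
tool_pos: [0.4998, 0.2718, 0.2789]
tool_rot: [0.734, 0.679, -0.003, -0.001]
force: [-0.9, -0.4, 0.4]
grip_width: 0.0942
grasp_force: 0.0
```

```bash
python3 - <<'E'
from h import *
np.set_printoptions(precision=4,suppress=True)
i=arm.camera_info("wrist"); im=arm.read_camera("wrist")[:,:,::-1]; s=arm.state(); print(s["tool_pos"])
for x in (.5013,):
  r=R.from_quat(i["orientation"]).inv()
  for p in ([.5013,.2752,.174],[.4984,.2353,.174],[.5042,.3151,.174],s["tool_pos"]):
    c=r.apply(np.array(p)-i["xyz"]); print(c[:2]/c[2]*i["fx"]+[i["cx"],i["cy"]])
cv2.imwrite("pics/w2.png",im); np.savez("w2.npz",**i)
E
```

```text
[0.5004 0.2725 0.2816]
[278.4659 210.9157]
[278.5907 253.7159]
[278.3323 165.082 ]
[277.1382 261.294 ]
```

View pics/w2.png

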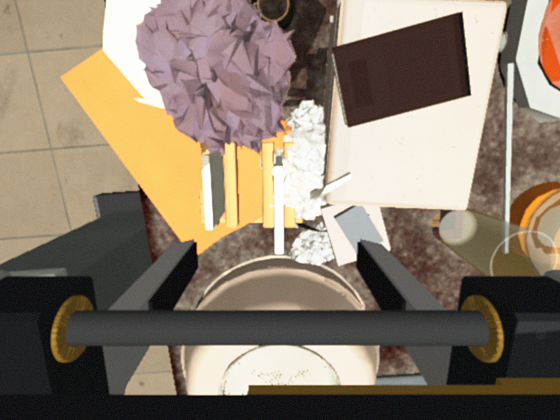

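The wrist view shows the tall tile's top edge at column 279, rows 165–253, exactly as predicted, midway between the fingers. The short tile is at (212,190). I'll descend and grip.

```bash
python3 -m inch '[[0.001,0.002,-0.03,0,0,0,0.4],[0.001,0.002,-0.06,0,0,0,0.3],[0.001,0.002,-0.09,0,0,0,0.3],[0.001,0.002,-0.115,0,0,0,0.3],[0.001,0.002,-0.13,0,0,0,0.3],[0.001,0.002,-0.138,0,0,0,0.3],[0.001,0.002,-0.138,0,0,0,0.3],[0.001,0.002,-0.138,0,0,0,0.3],[0.001,0.002,-0.138,0,0,0,-1],[0.001,0.002,-0.138,0,0,0,-1],[0.001,0.002,-0.138,0,0,0,-1],[0.001,0.002,-0.138,0,0,0,-1],[0.001,0.002,-0.138,0,0,0,-1],[0.001,0.002,-0.138,0,0,0,-1],[0.001,0.002,-0.138,0,0,0,-1]]'
```

```text
time_s: 3.87
tool_pos: [0.5013, 0.2759, 0.1455]
tool_rot: [0.733, 0.68, -0.0, 0.0]
force: [0.4, -0.1, -0.8]
grip_width: 0.0175
grasp_force: 0.0
```

```bash
python3 -m inch '[[0,0,0,0,0,0,-1],[0,0,0,0,0,0,-1],[0,0,0,0,0,0,-1],[0,0,0,0,0,0,-1],[0,0,0,0,0,0,-1]]'
```

```text
time_s: 4.28
tool_pos: [0.5012, 0.2759, 0.1454]
tool_rot: [0.733, 0.68, -0.0, -0.0]
force: [0.0, -0.2, 0.2]
grip_width: 0.0078
grasp_force: 30.0
```

```bash
python3 -m inch '[[0,0,0.01,0,0,0,-1],[0,0,0.025,0,0,0,-1],[0,0,0.045,0,0,0,-1],[0,0,0.07,0,0,0,-1],[0,0,0.1,0,0,0,-1],[0,0,0.13,0,0,0,-1],[0,0,0.16,0,0,0,-1],[-0.01,0,0.185,0,0,0,-1],[-0.04,0,0.185,0,0,0,-1],[-0.06,-0.01,0.185,0,0,0,-1],[-0.08,-0.03,0.185,0,0,0,-1],[-0.08,-0.03,0.185,0,0,0,-1]]'
```

```text
time_s: 5.28
tool_pos: [0.4184, 0.2441, 0.3311]
tool_rot: [0.733, 0.681, -0.001, 0.001]
force: [1.4, 0.1, -3.0]
grip_width: 0.0081
grasp_force: 30.0
```

```bash
python3 -m inch '[[0,-0.015,0,0,0,0,-1],[0,-0.04,0,0,0,0,-1],[0,-0.075,0,0,0,0,-1],[0,-0.11,0,0,0,0,-1],[0,-0.145,0,0,0,-1,-1],[0,-0.18,0,0,0,-2,-1],[0,-0.215,0,0,0,-3,-1],[0,-0.25,0,0,0,-4,-1],[0,-0.285,0,0,0,-5,-1],[0,-0.32,0,0,0,-6,-1],[0,-0.355,0,0,0,-7,-1],[0,-0.39,0,0,0,-8,-1],[0,-0.425,0,0,0,-9,-1],[0,-0.46,0,0,0,-10,-1],[0,-0.495,0,0,0,-11,-1],[0,-0.53,0,0,0,-11.4,-1],[0.005,-0.555,0,0,0,-11.4,-1],[0.01,-0.57,0,0,0,-11.4,-1],[0.01,-0.576,0,0,0,-11.4,-1],[0.01,-0.576,0,0,0,-11.4,-1]]'
```

```text
time_s: 6.95
tool_pos: [0.4311, -0.3308, 0.3303]
tool_rot: [0.797, 0.604, 0.0, -0.0]
force: [-0.4, 0.3, -3.2]
grip_width: 0.0078
grasp_force: 30.0
```

```bash
python3 - <<'E'
from h import *
np.set_printoptions(precision=4,suppress=True)
s=arm.state(); print(s["tool_pos"],R.from_quat(s["tool_rot"]).as_matrix(),s["force"])
a=np.radians(-15.8); X=np.array([np.cos(a),np.sin(a),0]); Y=np.array([-X[1],X[0],0]); S=np.array([.466,-.330,.018])
for t in (16,18,20):
  th=np.radians(t); up=X*np.sin(th)+np.array([0,0,np.cos(th)])
  print(t,"rotvec",Y*t,"tcp at foot on strip",S+up*.1214,"shift",S+up*.1214-s["tool_pos"])
E
```

```text
[ 0.4311 -0.3308  0.3303] [[ 0.2708  0.9626 -0.0005]
 [ 0.9626 -0.2708  0.0007]
 [ 0.0005 -0.0007 -1.    ]] [-0.4296  0.3294 -3.1884]
16 rotvec [ 4.3565 15.3955  0.    ] tcp at foot on strip [ 0.4982 -0.3391  0.1347] shift [ 0.0671 -0.0083 -0.1956]
18 rotvec [ 4.901  17.3199  0.    ] tcp at foot on strip [ 0.5021 -0.3402  0.1335] shift [ 0.071  -0.0094 -0.1968]
20 rotvec [ 5.4456 19.2444  0.    ] tcp at foot on strip [ 0.506  -0.3413  0.1321] shift [ 0.0749 -0.0105 -0.1982]
```

```bash
python3 -m inch '[[0.015,-0.002,-0.01,1.5,5,0,-1],[0.03,-0.004,-0.02,3,10.5,0,-1],[0.05,-0.007,-0.03,4.5,15.5,0,-1],[0.065,-0.009,-0.05,4.9,17.3,0,-1],[0.071,-0.0095,-0.075,4.9,17.3,0,-1],[0.071,-0.0095,-0.1,4.9,17.3,0,-1],[0.071,-0.0095,-0.125,4.9,17.3,0,-1],[0.071,-0.0095,-0.15,4.9,17.3,0,-1],[0.071,-0.0095,-0.17,4.9,17.3,0,-1],[0.071,-0.0095,-0.18,4.9,17.3,0,-1],[0.071,-0.0095,-0.18,4.9,17.3,0,-1],[0.071,-0.0095,-0.18,4.9,17.3,0,-1]]'
python3 - <<'E'
from h import *
for n in("scene","side"): cv2.imwrite(f"pics/{n}3.png",arm.read_camera(n)[:,:,::-1])
a=cv2.imread("pics/scene3.png");b=cv2.imread("pics/side3.png")
r=lambda im,x,y:cv2.resize(im[y:y+100,x:x+100],None,fx=4,fy=4,interpolation=cv2.INTER_CUBIC)
cv2.imwrite("pics/c3.png",np.hstack([r(a,280,120),r(b,220,120)]))
E
```

```text
time_s: 7.95
tool_pos: [0.5026, -0.3391, 0.1514]
tool_rot: [0.787, 0.597, -0.094, -0.125]
force: [-0.5, -0.2, -2.6]
grip_width: 0.0075
grasp_force: 30.0
```

View pics/c3.png

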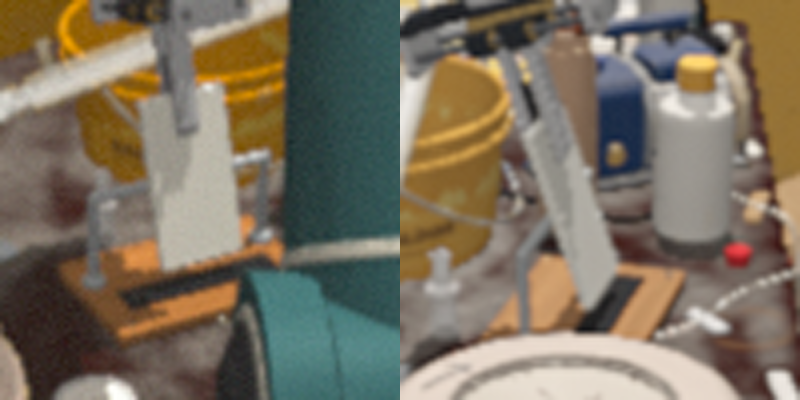

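The crops show the held tile leaning back just in front of the rail, its lower edge above the strip (about (200,262) in the left crop). I'll lower it slowly until it makes contact.

```bash
python3 -m inch '[[0,0,-0.004,0,0,0,-1],[0,0,-0.008,0,0,0,-1],[0,0,-0.011,0,0,0,-1],[0,0,-0.013,0,0,0,-1],[0,0,-0.0145,0,0,0,-1],[0,0,-0.0145,0,0,0,-1],[0,0,-0.0145,0,0,0,-1]]'
```

```text
time_s: 8.63
tool_pos: [0.5023, -0.3396, 0.1359]
tool_rot: [0.787, 0.597, -0.094, -0.125]
force: [0.5, -0.4, -1.6]
grip_width: 0.0085
grasp_force: 30.0
```

```bash
python3 -m inch '[[0,0,-0.001,0,0,0,-1],[0,0,-0.002,0,0,0,-1],[0,0,-0.002,0,0,0,-1],[0,0,-0.002,0,0,0,-1]]'
```

```text
time_s: 8.97
tool_pos: [0.5025, -0.3398, 0.1346]
tool_rot: [0.787, 0.597, -0.094, -0.124]
force: [-0.0, -0.6, 5.0]
grip_width: 0.0078
grasp_force: 30.0
```

Contact: the vertical force went from -3 to +5 N at the predicted height. I'll tilt the last bit about the foot, hold, then open.

```bash
python3 -m inch '[[0.001,-0.0003,-0.0004,0.13,0.5,0,-1],[0.002,-0.0006,-0.0007,0.27,1,0,-1],[0.003,-0.0008,-0.001,0.4,1.5,0,-1],[0.003,-0.0008,-0.001,0.4,1.5,0,-1],[0.003,-0.0008,-0.001,0.4,1.5,0,-1]]'
```

```text
time_s: 9.38
tool_pos: [0.5043, -0.3403, 0.1333]
tool_rot: [0.785, 0.595, -0.103, -0.137]
force: [-7.3, 1.8, 10.6]
grip_width: 0.008
grasp_force: 30.0
```

```bash
python3 -m inch '[[0,0,0,0,0,0,-0.7],[0,0,0,0,0,0,-0.6],[0,0,0,0,0,0,-0.5],[0,0,0,0,0,0,-0.4],[0,0,0,0,0,0,-0.4],[0,0,0,0,0,0,-0.4],[0,0,0,0,0,0,-0.4]]'
```

```text
time_s: 9.97
tool_pos: [0.5053, -0.3404, 0.1329]
tool_rot: [0.785, 0.595, -0.102, -0.135]
force: [-0.5, 0.2, 0.6]
grip_width: 0.0282
grasp_force: 0.0
```

Released. I'll retract along the tool axis.

```bash
python3 -m inch '[[0.003,-0.001,0.009,0,0,0,-0.4],[0.009,-0.0025,0.027,0,0,0,-0.4],[0.0165,-0.0045,0.048,0,0,0,-0.4],[0.0245,-0.007,0.072,0,0,0,-0.4],[0.02,-0.006,0.1,0,0,0,-0.4],[0,0,0.13,0,0,0,-0.4],[-0.02,0,0.16,0,0,0,-0.4],[-0.02,0,0.16,0,0,0,-0.4],[-0.02,0,0.16,0,0,0,-0.4]]'
python3 - <<'E'
from h import *
for n in("scene","side"): cv2.imwrite(f"pics/{n}4.png",arm.read_camera(n)[:,:,::-1])
a=cv2.imread("pics/scene4.png");b=cv2.imread("pics/side4.png")
r=lambda im,x,y:cv2.resize(im[y:y+100,x:x+100],None,fx=4,fy=4,interpolation=cv2.INTER_CUBIC)
cv2.imwrite("pics/c4.png",np.hstack([r(a,280,120),r(b,220,120)]))
E
```

```text
time_s: 10.72
tool_pos: [0.4853, -0.341, 0.2956]
tool_rot: [0.786, 0.595, -0.102, -0.133]
force: [-0.6, 0.4, -0.6]
grip_width: 0.0281
grasp_force: 0.0
```

View pics/c4.png

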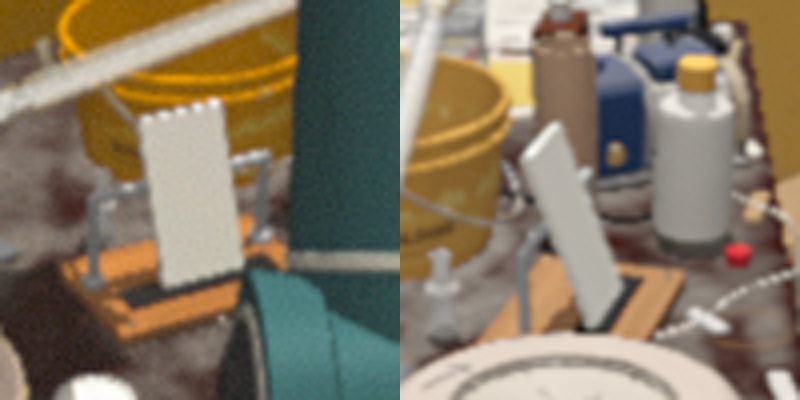

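The tile leans on the rail with its lower edge on the strip; its front corners are at crop (163,288) and (243,270) on the left. One quick numeric check, then I'll hand in.

```bash
python3 - <<'E'
from h import *
f=lambda x,y:(280+x/4-.4,120+y/4-.4)
a=np.radians(-15.8); X=np.array([np.cos(a),np.sin(a)]);Y=np.array([-X[1],X[0]])
P=(onz("scene",f(163,288),.0205)+onz("scene",f(243,270),.0205))[:2]/2-[.466,-.33]
x,y=P@X+.0038,P@Y; print("foot x,y in strip",x,y)
if abs(x)<.013 and abs(y)<.03: print(arm.finish_job())
E
```

```text
foot x,y in strip -0.0014295025523352128 -0.0011006824890422223
the job is handed in; nothing more can be done
None
```

The taller tile is on the drying rack, leaning back against the rail with its lower edge measured within about 2 mm of the strip's centre. The job was handed in at about 11 s, but no verdict came back, and I didn't re-measure the shorter tile, bottle and gauge at the end.

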